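# Swing the inclined specimen clamp shut with its square key

### The job

Take the orange-handled square key out of its dark wooden stand, seat its tip fully in the square recess of the captive knob on the blue sloping fixture, and turn the knob clockwise to its stop so that the red clamp finger lies over the round test block on the fixture. Then stand the key back in the hole of its stand, collar down on the wood, and let go. Work the clamp only with the key, never with the gripper, and leave everything else on the bench where it is.

Things in the scene. Friction and masses are not known exactly. Their poses are not given: they have to be found in the camera images.
- fixture: Inclined clamping fixture, fixed: dark base 150 x 112 x 12 mm, blue plate 150 x 100 mm sloping 30 degrees and facing the fixture's -x side (towards the robot), its top edge 100 mm above the bench. Origin: centre of its underside; z up, x to the slope's high end. A test block (64 mm across, 12 thick) sits on the lower half; the captive knob, the only moving part, is on the upper half.
- recess (a point): Mouth centre of the square recess in the captive dark steel knob (39 mm across, 39 mm proud of the plate), about 108 mm above the bench. z points out along the knob's axis, 30 degrees from vertical, leaning to the fixture's -x side; x points along the red clamp finger and turns with the knob. Recess 16.4 mm square, sides parallel to this x and y, 16 mm deep, mouth chamfered 1.5 mm.
- recess_floor (a point): Centre of the floor of that recess, 16 mm below the mouth along the axis; same axes. The red finger on the knob is 14 mm wide and 8 mm thick, its underside 14 mm above the blue plate, its tip 40 mm from the axis.
- clamp (a joint): Knob angle in rad: 0 to 0.25 at the start (finger points to the fixture's -y side), grows clockwise seen looking into the recess, stop at 1.4, where the finger points down the slope over the block's centre. About 0.12 N m of friction; stays where it is left. The key's tip has about 0.19 rad of play in the recess each way.
- key: Square key, loose, about 0.15 kg, 118 mm long, upright in the stand. Origin: centre of the tip's end face; z towards the handle; x, y square to the faces of tip and handle (aligned, so quarter turns are equal). Tip 14 mm square, 20 long, last 4 mm tapered to 10; round shank 13 mm; steel collar 30 mm across, 6 thick, underside 50 mm from the tip; orange handle 24 mm square from 56 to 117 mm.
- key_tip (a point): Centre of the end face of the key's tip (the key's origin, same axes).
- key_collar (a point): Centre of the underside of the key's collar, on its axis 50 mm from the tip; rests on the stand's top.
- key_grip (a point): Middle of the orange handle, on the key's axis 90 mm from the tip.
- stand: Wooden stand, fixed to the bench: block 60 x 60 x 58 mm on a base 64 x 64 x 6 mm, with one vertical square hole in its top, 18 mm square, 54 mm deep, mouth chamfered 2 mm, sides parallel to its x and y. Origin at the centre of its underside on the bench top, z up.
- stand_hole (a point): Centre of the mouth of the stand's hole, on its top 58 mm above the bench; axes of the stand.
- spanner: Bystander: open-end spanner, 203 mm long, 35 mm wide, 8 mm thick, lying on the mat in front; origin at its centre underneath.
- test_block: Bystander: loose round steel test block, 65 mm across, 15 mm thick, on the mat in front; origin at its centre underneath.
- bin: Bystander: blue open parts bin 110 x 150 x 50 mm, on the right; origin at its centre underneath.
- tin: Bystander: green tin with a metal lid, 64 mm across, 31 mm high, near the front edge; origin at its centre underneath.
There are look-alikes about, which are no part of the job. Of the things that look like the key, the smallest one is meant.

How it is judged:
By the outcome, as a careful person would: the job done as asked, in the order asked, and still so for the second after the job is handed in, with the robot touching nothing.
It also fails if it takes over 51 s, if anything falls off the work surface, if the arm or the gripper's body presses on something with over 40 N, if the wrist force passes 120 N, or if a joint passes its speed limit or range.

### The arm

A 6-joint arm with a two-finger parallel gripper is mounted at the origin on a cart in front of the work surface, level with it; the furniture and walls round the work are solid. World frame = base frame: x ahead of the robot, y to its left, z up, the work surface at z = 0. Lengths are in mm, angles in rad, forces in N, time in s.
With the tool pointing down it reaches from about 225 to 875 mm from the base axis. Payload 3.4 kg.
Tool frame: the origin (TCP) lies between the finger pads; the fingertips stand 8 mm ahead of it and the grasp point (between the pads) lies 11 mm behind it; z points along the fingers, y is the line along which they close (so a half turn about z gives the same grasp; the last joint's range is limited). The gripper opens to 85 mm and grips with 20 to 120 N. Pads are 22 mm wide; open, the fingers measure 114 mm over their backs; the gripper's body (76 mm by 85 mm) begins 54 mm behind the grasp point. The pads swing forward as they close: fully open they stand 13 mm farther back than shut.
Start: joints at [1.137, 0.276, 1.505, -0, 1.361, -0.121], TCP at [176.958, 547.127, 239.328] pointing down, gripper open.
Joint ranges: [-2.89, 2.89], [-0.75, 2.08], [0.22, 2.7], [-1.18, 4.32], [0.11, 2.71], [-2.7, 2.7]. Speed limits (rad/s): [2.57, 2.57, 3.14, 3.14, 3.14, 3.14].

### API

Orientations are given as a unit quaternion [x, y, z, w].
In Python, from station import * gives the robot as it stands.
- The arm moves only by the tool apply_moves, never from a script. Its argument "moves" is text: rows parted by semicolons, each of 7 numbers parted by spaces: the shift along the world's x, y, z each as a share of 8 cm, from -1 to 1, then the turn, a rotation vector about the world's x, y, z each as a share of 45 degrees, from -1 to 1, then the closure in counts, from 0 (fully open) to 255 (shut). In form: tx ty tz rx ry rz hand; .... A call has 1 to 12 rows; each row is the pose to reach, as a shift and turn from the pose commanded when the call began; what a row does not reach only later rows make up. A row lasts 1/8 s, in which the tool goes at most 62.5 mm and 10.7 degrees, less where a joint would pass 70% of its speed; a pose out of reach is approached as far as the arm can. A call with a number of a shift or a turn outside -1 to 1 is refused whole. A call with a gripper value outside its range is refused whole. The fingers move at their own pace and stop on an object; the grip force is fixed at half the most. Time passes only in rows, so rows that repeat a pose let the fingers close. It gives the time, the measured TCP pose, the force, the opening and the grip force at its end, in the units of the state.
- sense(): the state, without advancing time (a new reading comes with each control period).
- capture(name): name is "scene" or "top" or "wrist"; returns a dict with "color" (384x512x3 uint8, red, green, blue), "mtx" (3x3 intrinsics, pixels), "position" and "attitude" of the camera in the world. Camera axes: x right, y up, looking along -z (the intrinsics and any distortion apply to the point x, -y, -z); pixel columns grow to the right and rows downward; lengths in mm; the calibration is good to about 2 mm. A picture is of the moment at which its call begins. There is no depth.
- finish_job(): hands the job in; it is judged then, once.
The state is a dict: "time": time; "qpos": joint angles; "dq": joint speeds; "joint_torque": joint torques, N m; "ee_pos": TCP position; "orientation": TCP orientation; "wrist_force": force on the tool from outside, world axes, zero at the start; "torque": the same for the moment, N m; "finger_gap": finger opening in mm; "gripper_force": force on a finger pad.
Only numpy, scipy, OpenCV 4.12 (cv2) and the standard library are available. Lean on these libraries where they do the work, as an engineer would, in place of code of your own. Each camera call takes 0.05 s, during which the arm holds its last target. There are 200 camera calls.

## Working session

There is one attempt and no reset: what is moved stays moved. The work goes in short steps, Python scripts to look and compute and a tool call to move; the robot and the scene stay as the last step left them, time stands still between calls to the robot, and variables do not carry over. Pictures are saved under pics/ and viewed, at most 10 in all, crops included, and the job is handed in when it is done.

Besides the shell and the picture viewer there is one more tool, called after ">>>" as a command line: name --argument value ..., lists and objects as JSON in quotes. apply_moves: Moves the arm, as the interface text tells. Its arguments: {"type":"object","properties":{"moves":{"type":"string"}},"required":["moves"]}

```bash
mkdir -p pics; ls; cat > h.py <<'E'
from station import *
import numpy as np, cv2
from scipy.spatial.transform import Rotation as R
def cap(n,f=None):
    c=capture(n)
    if f: cv2.imwrite('pics/'+f,c['color'][:,:,::-1])
    return c
def att(c):
    a=np.array(c['attitude'],float)
    return a if a.shape==(3,3) else R.from_quat(a).as_matrix()
def ray(c,uv):
    K=np.array(c['mtx']);p=np.linalg.solve(K,[uv[0],uv[1],1.]);d=att(c)@np.array([p[0],-p[1],-p[2]])
    return np.array(c['position'],float),d/np.linalg.norm(d)
def onz(c,uv,z):
    o,d=ray(c,uv);return o+d*(z-o[2])/d[2]
def proj(c,P):
    q=att(c).T@(np.array(P,float)-np.array(c['position']));v=np.array(c['mtx'])@np.array([q[0],-q[1],-q[2]]);return v[:2]/v[2]
def tri(c1,u1,c2,u2):
    o1,d1=ray(c1,u1);o2,d2=ray(c2,u2)
    t=np.linalg.lstsq(np.c_[d1,-d2],o2-o1,rcond=None)[0];a=o1+t[0]*d1;b=o2+t[1]*d2
    return (a+b)/2,np.linalg.norm(a-b)
E
python3 - <<'E'
from h import *
s=cap('scene');t=cap('top')
cv2.imwrite('pics/a.png',np.vstack([s['color'],t['color']])[:,:,::-1][:, :])
im=np.hstack([s['color'],t['color']])[:,:,::-1]
cv2.imwrite('pics/s.png',cv2.resize(s['color'],(800,600))[:,:,::-1]);cv2.imwrite('pics/t.png',cv2.resize(t['color'],(800,600))[:,:,::-1])
for c in(s,t):print({k:v for k,v in c.items() if k!='color'})
print(sense())
E
```

```text
pics
{'mtx': array([[469.24043631,   0.        , 248.93469059],
       [  0.        , 469.24043631, 190.82837833],
       [  0.        ,   0.        ,   1.        ]]), 'position': array([  -68.07251796, -1013.08814238,   768.31802428]), 'attitude': array([ 0.49002343, -0.11836412, -0.21823344,  0.83560824])}
{'mtx': array([[430.35943172,   0.        , 246.78007827],
       [  0.        , 430.35943172, 194.6640764 ],
       [  0.        ,   0.        ,   1.        ]]), 'position': array([ 202.74444824,   50.7558063 , 1476.06459175]), 'attitude': array([ 0.076607  , -0.07837182, -0.70169687,  0.70399625])}
{'time': 0.1, 'qpos': array([ 1.13699564e+00,  2.76556589e-01,  1.50600026e+00, -2.58898802e-06,
        1.36066608e+00, -1.21012928e-01]), 'dq': array([-0.00022135, -0.00316669, -0.00291873, -0.00010711,  0.00171529,
        0.00053688]), 'joint_torque': array([ 1.48421415e-03, -4.17696118e+01, -2.46405172e+01, -1.15347048e-04,
        5.71684606e-03,  3.62072996e-06]), 'ee_pos': array([176.76150735, 546.69460851, 238.51451691]), 'orientation': array([ 1.55756799e-01,  9.87795098e-01, -7.84317187e-04, -2.22017258e-04]), 'wrist_force': array([ 0.28881347, -0.60455008,  0.44880483]), 'torque': array([0.06821718, 0.01060074, 0.02335177]), 'gripper_force': 0.0, 'finger_gap': 85.13804445633832}
```

View pics/s.png

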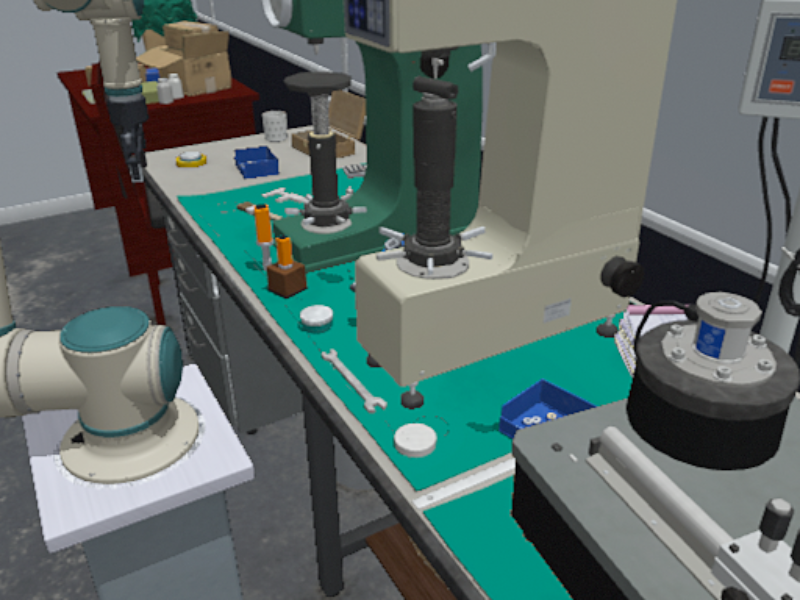

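View pics/t.png

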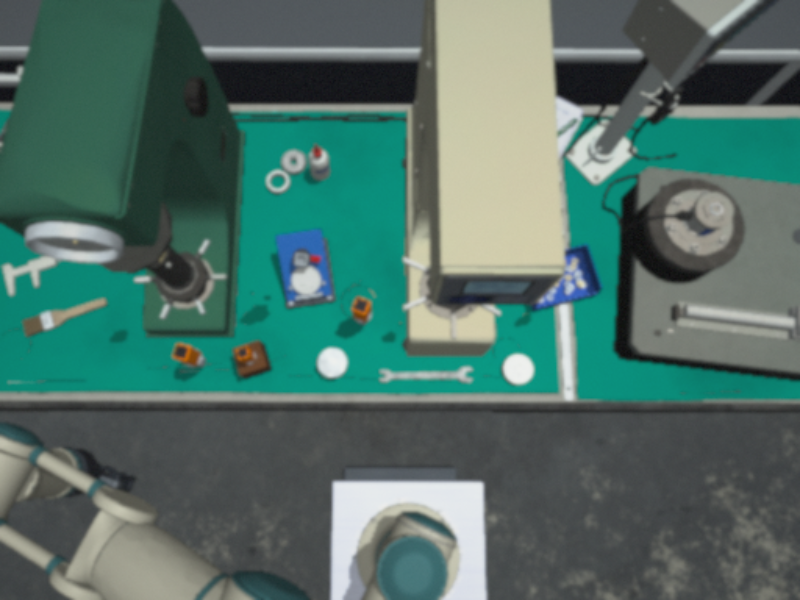

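Scene (800 px scale): an orange key sits in the dark stand at (285,255). A taller orange one is at (263,225). In top, orange things are at (186,353), (247,352) in the wooden stand, and (361,308). The fixture is at (305,268), with its red finger at (314,260).

```bash
cat > m.py <<'E'
from h import *
s=cap('scene');t=cap('top')
a=cv2.resize(t['color'][135:255,95:255],(800,600),interpolation=cv2.INTER_CUBIC)
b=cv2.resize(s['color'][120:220,140:260],(480,400),interpolation=cv2.INTER_CUBIC)
cv2.imwrite('pics/crop1.png',np.hstack([cv2.resize(a,(480,360)),cv2.resize(b,(320,360))])[:,:,::-1])
for n,c in(('s',s),('t',t)):
    hsv=cv2.cvtColor(c['color'],cv2.COLOR_RGB2HSV)
    for nm,lo,hi in(('or',(8,170,120),(20,255,255)),('wood',(5,80,30),(18,220,115)),('blue',(105,120,60),(125,255,255)),('red',(172,130,80),(180,255,255))):
        m=cv2.inRange(hsv,lo,hi)
        k,l,st,ce=cv2.connectedComponentsWithStats(m)
        for i in range(1,k):
            if st[i,4]>(25 if nm!='red' else 5) and ce[i][1]>(120): 
                r=cv2.minAreaRect(np.argwhere(l==i)[:,::-1].astype(np.float32))
                print(n,nm,st[i],ce[i].round(1),np.round(r[0]+r[1]+(r[2],),1), onz(c,ce[i],60).round(0))
E
python3 m.py
```

```text
s or [163 131  11  24 191] [168.  143.2] [168.  142.9  23.1   8.8  82.9] [437. 567.  60.]
s or [176 152  12  18 151] [181.7 160.4] [181.8 160.2  17.8   9.5  82.4] [426. 400.  60.]
s wood [171 167  25  23 351] [183.5 179. ] [183.4 178.5  20.3  24.6  76.8] [380. 267.  60.]
s wood [ 234  335   58   49 1352] [260.4 361.6] [261.5 364.2  65.2  26.4  53.6] [ 232. -487.   60.]
s blue [446 205  18  24 280] [454.1 217.3] [454.  216.9  15.5  20.6  14. ] [ 941. -324.   60.]
s blue [ 320  243   61   37 1019] [344.6 259.7] [346.4 257.6  27.6  61.5  69.9] [ 562. -323.   60.]
t or [226 194  11   9  40] [231.9 198.8] [232.1 198.9   6.5  10.4  66. ] [504.  98.  60.]
t or [112 222  15  10  73] [120.5 227.3] [119.7 227.5  11.4  10.3  38.7] [407. 466.  60.]
t or [152 222   9   9  41] [157.  226.6] [156.8 226.8   6.4   9.9  45. ] [409. 345.  60.]
t wood [151 219  21  22 220] [162.2 231. ] [160.3 229.4  18.   18.7  71.6] [395. 327.  60.]
t blue [178 148  35  45 660] [193.5 164.6] [194.5 169.8  42.1  29.3  80.5] [623. 231.  60.]
t blue [341 158  43  40 446] [368.5 179.2] [359.  177.4  31.3  43.9  76. ] [ 574. -366.   60.]
t red [199 164   5   4  12] [200.8 165.4] [200.8 165.4   4.5   2.7  26.6] [621. 205.  60.]
```

View pics/crop1.png

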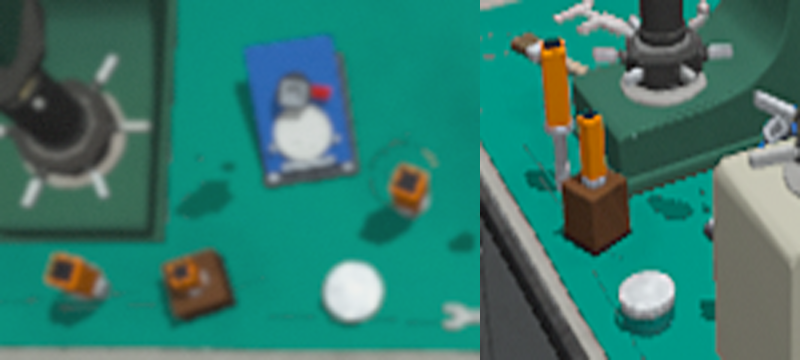

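The three look-alikes, in pixels of the left crop panel: (75,275) is tall and stands off on its own, (190,275) is in the dark wooden stand, and (408,188) is near the fixture. The one at (190,275) is meant: it is the only one in the wooden stand, and its handle is shorter in the right panel (18 px against 24). Next I work out its position and the fixture's.

```bash
python3 - <<'E'
from h import *
s=cap('scene');t=cap('top')
f=lambda u,v:(95+u/3,135+v/3)
g=lambda u,v:(140+u*120/320,120+v*100/360)
print('keytop',onz(t,f(182,272),125),'tri',tri(t,f(182,272),s,g(592-480,113)))
print('tallkey',tri(t,f(62,270),s,g(553-480,42)), 'k3 at z125,150',onz(t,f(406,182),125),onz(t,f(406,182),150))
# stand top corners
P=[onz(t,f(*q),58) for q in((163,270),(219,250),(234,297))]
print('standtop',np.round(P,0)); 
Q=[onz(t,f(*q),0 if i>1 else 100) for i,q in enumerate(((245,48),(328,37),(357,172),(268,187)))]
print('fix',np.round(Q,0))
Q=[onz(t,f(*q),14) for q in((357,172),(268,187))];print(np.round(Q,0), np.degrees(np.arctan2(*(Q[0]-Q[1])[[1,0]])))
print('knob',onz(t,f(293,92),108), 'finger',onz(t,f(320,91),85))
print('wheel z300',onz(t,(75*.64,240*.64),500))
print('presswheel',onz(t,f(95,130),120),'press edge',onz(t,f(165,240),40))
E
```

```text
keytop [402.79154899 335.78466992 125.        ] tri (array([405.1745097 , 335.2196898 , 124.47673625]), np.float64(4.7892742933136345))
tallkey (array([401.65922623, 453.26503324, 153.59686769]), np.float64(2.9800603861116017)) k3 at z125,150 [500.83526571 100.67517221 125.        ] [495.31941512  99.75146793 150.        ]
standtop [[415. 371.  58.]
 [437. 310.  58.]
 [385. 291.  58.]]
fix [[659. 283. 100.]
 [672. 191. 100.]
 [540. 163.   0.]
 [522. 267.   0.]]
[[537. 162.  14.]
 [519. 265.  14.]] -79.95535832683312
knob [605.69296677 226.94742376 108.        ] finger [613.74783129 199.69816558  85.        ]
wheel z300 [518.69260824 520.2651125  500.        ]
presswheel [558.4787741  438.75049455 120.        ] press edge [451.6749832  374.64899551  40.        ]
```

Key about (403,336) with its top at z 125, as expected. The stand's yaw is about 20° and the fixture's about 10°. The knob is about (606,227). I go above the key, with the closing direction turned to 110°.

>>> apply_moves --moves "0.6 -0.6 0 0 0 0.25 0;1 -1 0 0 0 0.5 0;1 -1 0 0 0 0.75 0;1 -1 0 0 0 0.84 0"

```text
time: 0.8
ee_pos: [257.7, 466.4, 239.4]
orientation: [-0.174, 0.985, 0.0, 0.0]
wrist_force: [0.2, 0.1, -0.5]
finger_gap: 84.9
gripper_force: 0.0
```

>>> apply_moves --moves "0.7 -0.7 0 0 0 0 0;1 -1 0 0 0 0 0;1 -1 0 0 0 0 0"

```text
time: 1.18
ee_pos: [339.0, 385.1, 239.3]
orientation: [-0.17, 0.985, -0.0, 0.0]
wrist_force: [-0.9, 0.4, 0.4]
finger_gap: 85.5
gripper_force: 0.0
```

>>> apply_moves --moves "0.5 -0.4 0 0 0 0 0;0.83 -0.64 0 0 0 0 0;0.83 -0.64 0 0 0 0 0;0.83 -0.64 0 0 0 0 0"

```text
time: 1.68
ee_pos: [402.3, 336.7, 239.2]
orientation: [-0.173, 0.985, 0.0, -0.001]
wrist_force: [-0.8, -0.8, -0.8]
finger_gap: 85.5
gripper_force: 0.0
```

```bash
cat > w.py <<'E'
import sys
from h import *
c=cap('wrist');s=sense()
np.savez('pics/'+sys.argv[1]+'.npz',**{k:np.array(v) for k,v in c.items()})
cv2.imwrite('pics/'+sys.argv[1]+'.png',c['color'][:,:,::-1])
Rt=R.from_quat(s['orientation']).as_matrix()
print(s['time'],s['ee_pos'],'y az',np.degrees(np.arctan2(Rt[1,1],Rt[0,1])),'z',Rt[:,2],s['qpos'].round(2),s['finger_gap'],s['wrist_force'].round(1))
print(c['position'],att(c)[:,2],'tcp px',proj(c,s['ee_pos']),c['mtx'])
E
python3 w.py w1
```

```text
1.725 [402.18878908 336.80961071 239.2731445 ] y az 109.94195607538279 z [-1.03423275e-03  6.13794525e-04 -9.99999277e-01] [ 0.56  0.2   1.61  0.    1.33 -1.36] 85.5007109806701 [ 0.7 -0.4  0.5]
[336.78383614 312.97479106 372.80086766] [-0.25547468 -0.09352062  0.96228197] tcp px [255.66894533 259.92426807] [[315.74834118   0.         255.62139002]
 [  0.         315.74834118 194.25963871]
 [  0.           0.           1.        ]]
```

View pics/w1.png

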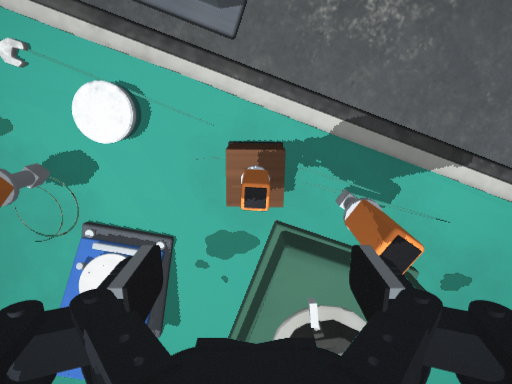

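The wrist view shows the key's dark cap at about (255,197), its handle sides parallel to the image axes, and the stand square at (227–285, 143–207). The big look-alike is at (385,235).

```bash
python3 - <<'E'
from h import *
c=dict(np.load('pics/w1.npz'))
hsv=cv2.cvtColor(c['color'],cv2.COLOR_RGB2HSV)
m=cv2.inRange(hsv,(5,150,120),(22,255,255));m[:,:215]=0;m[:,300:]=0
x,y,w,h=cv2.boundingRect(m);print(x,y,w,h, cv2.minAreaRect(cv2.findNonZero(m)))
# cap dark square
d=((c['color'].max(2)<50)).astype(np.uint8);d[:,:235]=0;d[:,275:]=0;d[:182]=0;d[215:]=0
M=cv2.minAreaRect(cv2.findNonZero(d));print(M,'key',onz(c,M[0],126))
for q in((227,150),(285,150),(227,207),(285,207)):print(onz(c,q,58).round(1))
E
```

```text
240 170 30 41 ((254.5, 190.0), (40.0, 29.0), 90.0)
((255.21133422851562, 194.48483276367188), (20.340269088745117, 13.980649948120117), 3.012787342071533) key [402.59860295 336.71179951 126.        ]
[387.  301.2  58. ]
[367.3 355.5  58. ]
[443.6 320.1  58. ]
[422.9 377.2  58. ]
```

>>> apply_moves --moves "0.03 0.01 -0.5 0 0 0 0;0.03 0.01 -0.95 0 0 0 0;0.03 0.01 -0.95 0 0 0 0"

```text
time: 2.1
ee_pos: [402.8, 336.4, 161.1]
orientation: [-0.173, 0.985, -0.001, -0.003]
wrist_force: [-0.5, -0.1, 0.5]
finger_gap: 85.3
gripper_force: 0.0
```

>>> apply_moves --moves "0 0 -0.4 0 0 0 0;0 0 -0.75 0 0 0 0;0 0 -0.95 0 0 0 0;0 0 -0.95 0 0 0 0;0 0 -0.95 0 0 0 255;0 0 -0.95 0 0 0 255;0 0 -0.95 0 0 0 255;0 0 -0.95 0 0 0 255;0 0 -0.95 0 0 0 255;0 0 -0.95 0 0 0 255"

```text
time: 3.35
ee_pos: [406.1, 337.0, 88.0]
orientation: [-0.173, 0.985, 0.0, 0.001]
wrist_force: [-1.1, -0.8, 6.2]
finger_gap: 23.4
gripper_force: 59.1
```

Gripped, with a gap of 23.4 mm. I lift the key and move to hover above the recess with a 30° tilt.

>>> apply_moves --moves "0 0 0.4 0 0 0 255;0 0 0.95 0 0 0 255;0 0 0.95 0 0 0 255"

```text
time: 3.72
ee_pos: [407.7, 337.9, 166.1]
orientation: [-0.173, 0.985, 0.001, 0.003]
wrist_force: [0.8, 0.3, -1.6]
finger_gap: 23.4
gripper_force: 59.3
```

>>> apply_moves --moves "0 0 0.4 0 0 0 255;0 0 0.8 0 0 0 255;0.4 -0.4 1 0 0 0 255;0.9 -0.8 1 0 0 0 255;0.9 -0.8 1 0 0 0 255"

```text
time: 4.35
ee_pos: [479.7, 270.3, 241.4]
orientation: [-0.171, 0.985, -0.001, -0.001]
wrist_force: [0.1, 0.5, -2.2]
finger_gap: 23.4
gripper_force: 59.5
```

>>> apply_moves --moves "0.2 -0.2 0 0.03 -0.16 0 255;0.4 -0.4 0 0.06 -0.33 0 255;0.6 -0.6 0 0.09 -0.5 0 255;0.75 -0.7 0 0.116 -0.657 0 255;0.75 -0.7 0 0.116 -0.657 0 255;0.75 -0.7 0 0.116 -0.657 0 255"

```text
time: 5.1
ee_pos: [537.6, 217.3, 243.0]
orientation: [-0.167, 0.952, 0.001, 0.258]
wrist_force: [0.2, 0.2, -1.0]
finger_gap: 23.1
gripper_force: 59.6
```

```bash
python3 w.py w2
```

```text
5.15 [538.320163   217.50561226 243.52188886] y az 108.60357258190649 z [ 0.49190102  0.08757577 -0.86623546] [ 0.3   0.05  1.9  -0.1   0.67 -1.55] 23.327389234237863 [ 0.5  0.4 -0.9]
[414.74863863 183.50305698 324.5861255 ] [-0.69364997 -0.17032265  0.69988564] tcp px [255.09865094 262.33833483] [[315.74834118   0.         255.62139002]
 [  0.         315.74834118 194.25963871]
 [  0.           0.           1.        ]]
```

View pics/w2.png

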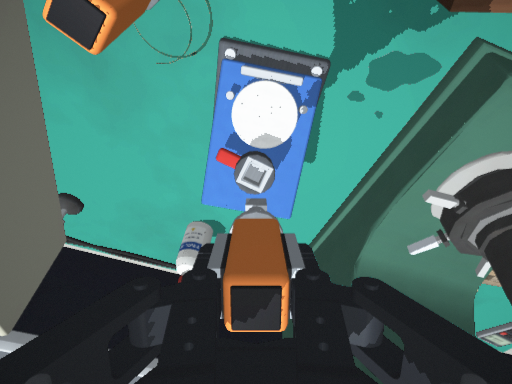

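The recess is at about (256,174), the red finger at (228,157) pointing left and up, and the held key's tip is about (256,203). The fixture's base front edge runs from (221,40) to (330,63).

```bash
python3 - <<'E'
from h import *
c=dict(np.load('pics/w2.npz'));s=sense()
im=c['color'][130:230,195:320];cv2.imwrite('pics/w2c.png',cv2.resize(im,(750,600),interpolation=cv2.INTER_CUBIC)[:,:,::-1])
p=onz(c,(221,40),12);q=onz(c,(330,63),12);print(p,q,np.linalg.norm(p-q),'yaw',np.degrees(np.arctan2(*(q-p)[[1,0]]))-90)
M=onz(c,(256,174),108);print('mouth',M)
z=R.from_quat(s['orientation']).as_matrix()[:,2]
for L in (79,75,83):print(L,proj(c,s['ee_pos']+L*z))
E
```

```text
[539.11256927 162.23065982  12.        ] [522.59210883 268.50665526  12.        ] 107.55237244865071 yaw 8.835834160825428
mouth [604.11014117 228.07508953 108.        ]
79 [255.27962778 209.04289517]
75 [255.27346504 210.85774779]
83 [255.28558254 207.28929411]
```

View pics/w2c.png

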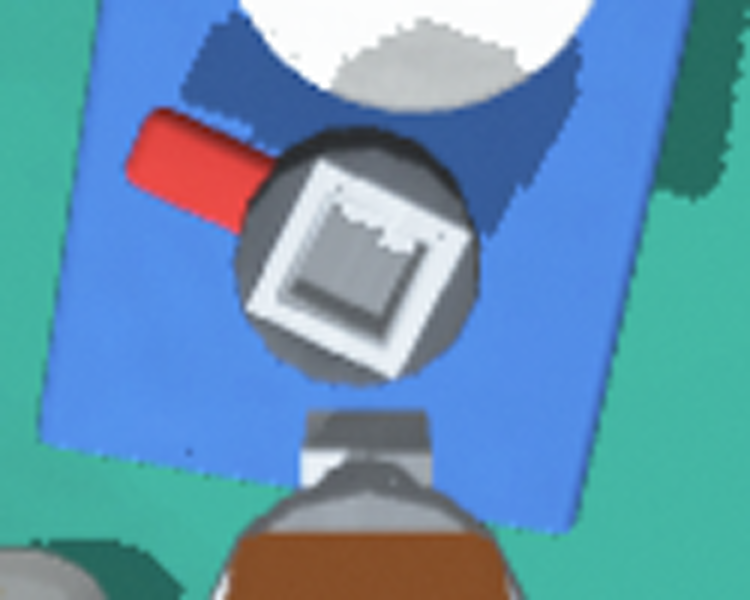

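The crop gives the recess's chamfer corners at (322,158), (470,235), (397,380) and (245,308). The key tip's near shoulder, where the taper begins, is at (368,412) and lies square to the image.

```bash
cat > rec.py <<'E'
from h import *
def onpl(c,uv,P,n):
    o,d=ray(c,uv);return o+d*(((P-o)@n)/(d@n))
c=dict(np.load('pics/w2.npz'));s=sense()
f=lambda q:(195+q[0]/6-.4,130+q[1]/6-.4)
co=[f(q) for q in((322,158),(470,235),(397,380),(245,308))]
ce=np.mean(co,0);M=onz(c,ce,108);print('M',M)
for yaw in(8,9,10,11):
    y=np.radians(yaw);xf=np.array([np.cos(y),np.sin(y),0]);yf=np.array([-np.sin(y),np.cos(y),0]);a=-.5*xf+[0,0,.75**.5];u=np.cross(yf,a) # upslope
    C=[onpl(c,q,M,a)-M for q in co]
    L=[np.linalg.norm(C[i]-C[i-1]) for i in range(4)]
    A=[np.degrees(np.arctan2((C[i]-C[i-1])@yf,(C[i]-C[i-1])@u))%90 for i in range(4)]
    e=lambda p,q:(lambda d:np.degrees(np.arctan2(d@yf,d@u)))(onpl(c,f(q),M-39*a,a)-onpl(c,f(p),M-39*a,a))
    print(yaw,np.round(L,1),np.round(A,1),'edges',e((97,20),(40,440)),e((690,20),(575,520)), 'width',(onpl(c,f((68,230)),M-39*a,a)-onpl(c,f((640,230)),M-39*a,a))@yf, [ (onpl(c,f(q),M-39*a,a)-M)@yf for q in ((68,230),(640,230))])
Rt=R.from_quat(s['orientation']).as_matrix()
for sg in(1,-1):print(sg,proj(c,s['ee_pos']+75*Rt[:,2]+sg*7*Rt[:,0]),'obs',f((368,412)), 'x',Rt[:,0])
E
python3 rec.py
```

```text
M [605.45611381 226.91697527 108.        ]
8 [26.2 25.5 25.5 26.3] [74.2 73.8 75.9 75.2] edges 1.5909833699821423 0.9933130329288984 width -97.42625785086594 [np.float64(-48.5225412228462), np.float64(48.90371662801974)]
9 [26.2 25.5 25.5 26.3] [73.4 73.  75.  74.5] edges 0.7260568079565672 0.12632828086923606 width -97.67437936334629 [np.float64(-49.072299696560705), np.float64(48.60207966678559)]
10 [26.2 25.5 25.5 26.2] [72.5 72.2 74.2 73.7] edges -0.13967198012626325 -0.7392046717784574 width -97.9137819152347 [np.float64(-49.618008257697305), np.float64(48.29577365753739)]
11 [26.2 25.5 25.5 26.2] [71.6 71.4 73.3 73. ] edges -1.0063375980946125 -1.603424494409163 width -98.14448468044625 [np.float64(-50.15966023211866), np.float64(47.98482444832759)]
1 [255.26664603 201.26803248] obs (255.9333333333333, 198.26666666666668) x [-0.81055321 -0.31717163 -0.49234708]
-1 [255.28016738 220.28340473] obs (255.9333333333333, 198.26666666666668) x [-0.81055321 -0.31717163 -0.49234708]
```

```bash
cat >> rec.py <<'E'
print('----')
y=np.radians(9.5);xf=np.array([np.cos(y),np.sin(y),0]);yf=np.array([-np.sin(y),np.cos(y),0]);a=-.5*xf+[0,0,.75**.5];u=np.cross(yf,a)
def Rt_(ang):
    t=np.radians(ang);Y=np.cos(t)*u+np.sin(t)*yf;return np.c_[np.cross(Y,-a),Y,-a]
print('cur ang',np.degrees(np.arctan2(Rt[:,1]@yf,Rt[:,1]@u)), 'a',a,'u',u)
T=Rt_(73.4);rv=R.from_matrix(T@Rt.T).as_rotvec();print('turn shares',rv/(np.pi/4),np.degrees(np.linalg.norm(rv)))
off=80*Rt[:,2]+1.7*Rt[:,0]-.45*Rt[:,1]; off=Rt.T@off
for h in(25,0,-14,-16):
    print(h,'TCP',M+h*a-T@off,'shares',(M+h*a-T@off-[537.8,216.7,243.3])/80)
E
python3 rec.py|sed -n '/---/,$p'
```

```text
----
cur ang 100.31410797929789 a [-0.4931428 -0.0825238  0.8660254] u [0.85414839 0.14293542 0.5       ]
turn shares [ 0.28912744  0.04939417 -0.52126761] 26.915657572280228
25 TCP [555.18644603 218.44953605 199.81152147] shares [ 0.21733058  0.0218692  -0.54360598]
0 TCP [567.51501605 220.51263113 178.16088637] shares [ 0.3714377   0.04765789 -0.81423892]
-14 TCP [574.41901526 221.66796437 166.03653072] shares [ 0.45773769  0.06209955 -0.96579337]
-16 TCP [575.40530087 221.83301197 164.30447991] shares [ 0.47006626  0.06416265 -0.987444  ]
```

>>> apply_moves --moves "0 0 -0.1 0.1 0.015 -0.17 255;0.05 0 -0.2 0.19 0.03 -0.35 255;0.1 0.01 -0.35 0.29 0.05 -0.52 255;0.217 0.022 -0.544 0.29 0.05 -0.52 255;0.217 0.022 -0.544 0.29 0.05 -0.52 255;0.217 0.022 -0.544 0.29 0.05 -0.52 255"

```text
time: 5.9
ee_pos: [555.7, 218.9, 200.3]
orientation: [0.059, 0.964, 0.059, 0.252]
wrist_force: [0.5, 0.1, -1.4]
finger_gap: 23.4
gripper_force: 59.6
```

```bash
python3 w.py w3; python3 -c "
import cv2
i=cv2.imread('pics/w3.png')[140:240,195:320];cv2.imwrite('pics/w3c.png',cv2.resize(i,(750,600),interpolation=cv2.INTER_CUBIC))"
```

```text
5.95 [555.6242977  218.91207165 200.55842697] y az 85.07743808424665 z [ 0.49404606  0.0832736  -0.86543862] [ 0.3   0.12  1.94 -0.12  0.56 -1.06] 23.200132268813725 [ 0.3  0.1 -1. ]
[428.72294729 217.63745926 282.59643619] [-0.71114603 -0.04042716  0.70188102] tcp px [256.33171719 260.68607894] [[315.74834118   0.         255.62139002]
 [  0.         315.74834118 194.25963871]
 [  0.           0.           1.        ]]
```

View pics/w3c.png

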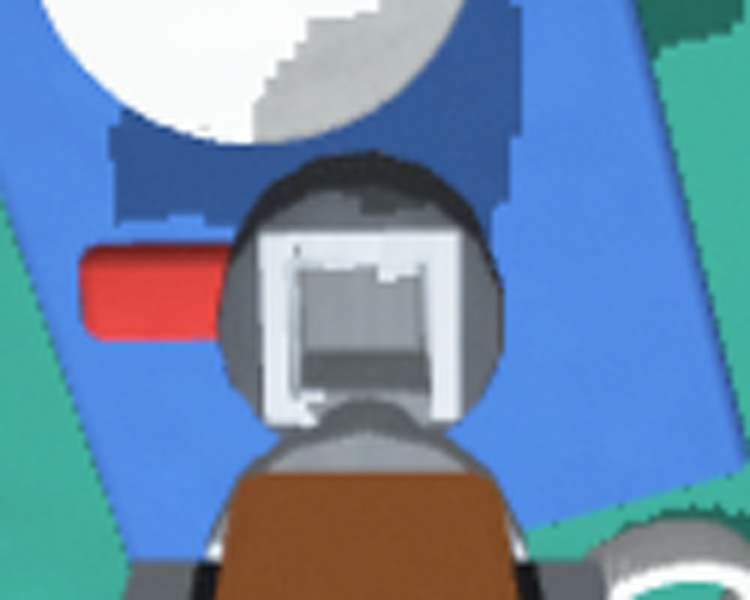

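The tip is square to the recess. The frame spans x 258–463 (centre 361) and y 230–427. The tip spans x 300–432 (centre 366), with its shoulder at y 350.

```bash
cat >> rec.py <<'E'
print('====')
c3=dict(np.load('pics/w3.npz'));g=lambda q:(195+q[0]/6-.4,140+q[1]/6-.4)
K=[onpl(c3,g(q),M,a) for q in((258,230),(463,230),(463,427),(262,427))]
M3=np.mean(K,0);d=M3-M;print('M3-M in u,yf,a',d@u,d@yf,d@a,[np.linalg.norm(K[i]-K[i-1]).round(1) for i in range(4)])
R3=R.from_quat(s['orientation']).as_matrix();P=s['ee_pos']
print('pred shoulder',proj(c3,P+76*R3[:,2]+7*R3[:,0]),'obs',g((366,350)))
print('px/mm: x',proj(c3,P+76*R3[:,2]+8*R3[:,0])-proj(c3,P+76*R3[:,2]+7*R3[:,0]),'y',proj(c3,P+76*R3[:,2]+8*R3[:,1])-proj(c3,P+76*R3[:,2]+7*R3[:,1]))
print('x,y axes in u,yf',[(R3[:,i]@u,R3[:,i]@yf) for i in(0,1)], 'tip err (pred tip - M3)', [(P+80*R3[:,2]-M3)@v for v in(u,yf,a)])
E
python3 rec.py|sed -n '/===/,$p'
```

```text
====
M3-M in u,yf,a 0.3030122354019079 0.09262720368036584 8.526285350314248e-15 [np.float64(26.9), np.float64(26.5), np.float64(26.9), np.float64(26.8)]
pred shoulder [256.13074817 199.5358877 ] obs (255.6, 197.93333333333334)
px/mm: x [ 2.30838233e-04 -1.38175697e+00] y [ 1.42875824e+00 -2.43639912e-04]
x,y axes in u,yf [(np.float64(-0.9584816332176146), np.float64(0.2851526725444896)), (np.float64(0.2851518630726159), np.float64(0.9584819271759396))] tip err (pred tip - M3) [np.float64(2.362018042248968), np.float64(0.28410865933518575), np.float64(25.392814446955633)]
```

>>> apply_moves --moves "0.06 0.01 -0.12 0 0 0 255;0.11 0.02 -0.21 0 0 0 255;0.14 0.025 -0.27 0 0 0 255;0.176 0.03 -0.33 0 0 0 255;0.176 0.03 -0.33 0 0 0 255"

```text
time: 6.58
ee_pos: [569.1, 220.8, 172.8]
orientation: [0.06, 0.964, 0.058, 0.252]
wrist_force: [-1.0, -0.5, -1.4]
finger_gap: 23.7
gripper_force: 59.6
```

>>> apply_moves --moves "0.018 0.003 -0.032 0 0 0 255;0.037 0.006 -0.065 0 0 0 255;0.055 0.009 -0.0975 0 0 0 255;0.055 0.009 -0.0975 0 0 0 255"

```text
time: 7.08
ee_pos: [573.6, 221.6, 165.3]
orientation: [0.06, 0.964, 0.058, 0.252]
wrist_force: [0.8, -0.2, -1.9]
finger_gap: 23.5
gripper_force: 59.6
```

>>> apply_moves --moves "0.012 0.002 -0.022 0 0 0 255;0.024 0.004 -0.043 0 0 0 255;0.024 0.004 -0.043 0 0 0 255"

```text
time: 7.45
ee_pos: [575.3, 221.9, 162.8]
orientation: [0.06, 0.964, 0.059, 0.253]
wrist_force: [-3.5, -1.1, 4.1]
finger_gap: 23.0
gripper_force: 60.8
```

>>> apply_moves --moves "0.012 0.002 -0.022 0 0 0 255;0.024 0.004 -0.043 0 0 0 255;0.024 0.004 -0.043 0 0 0 255"

```text
time: 7.82
ee_pos: [575.7, 222.0, 162.6]
orientation: [0.059, 0.964, 0.059, 0.253]
wrist_force: [-24.7, -5.0, 30.4]
finger_gap: 23.2
gripper_force: 65.2
```

The tip is seated: the floor gave about 39 N along the axis at nominal depth. I ease the push and turn clockwise.

>>> apply_moves --moves "-0.014 -0.003 0.025 0 0 0 255;-0.014 -0.003 0.025 0.08 0.0135 -0.141 255;-0.014 -0.003 0.025 0.16 0.027 -0.282 255;-0.014 -0.003 0.025 0.24 0.04 -0.423 255;-0.014 -0.003 0.025 0.32 0.054 -0.565 255;-0.014 -0.003 0.025 0.4 0.067 -0.706 255;-0.014 -0.003 0.025 0.482 0.081 -0.847 255;-0.014 -0.003 0.025 0.482 0.081 -0.847 255"

```text
time: 8.82
ee_pos: [575.8, 222.0, 163.0]
orientation: [0.416, 0.871, 0.149, 0.213]
wrist_force: [-12.1, -3.2, 15.1]
finger_gap: 23.3
gripper_force: 62.4
```

```bash
python3 -c "
from h import *
s=sense();print(s['wrist_force'],s['torque'],s['ee_pos'],s['qpos'],s['time'])"
```

```text
[-12.09060789  -3.18953319  15.11748933] [-2.44919187e-01  9.24986551e-01 -4.50251279e-04] [575.81298914 222.04825541 162.95643492] [ 0.29200507  0.19286037  1.96495771 -0.14117939  0.46540024 -0.27744022] 8.825
```

>>> apply_moves --moves "0 0 0 0.08 0.0135 -0.141 255;0 0 0 0.16 0.027 -0.282 255;0 0 0 0.24 0.04 -0.423 255;0 0 0 0.32 0.054 -0.565 255;0 0 0 0.4 0.067 -0.706 255;0 0 0 0.44 0.074 -0.77 255;0 0 0 0.44 0.074 -0.77 255"

```text
time: 9.7
ee_pos: [575.9, 222.1, 163.0]
orientation: [0.689, 0.676, 0.213, 0.148]
wrist_force: [-12.4, -1.3, 15.1]
finger_gap: 23.2
gripper_force: 62.4
```

```bash
cat >f.py <<'E'
from h import *
s=sense();Rm=R.from_quat(s['orientation']).as_matrix()
a=np.array([-.493,-.0825,.866]);y=np.radians(9.5);yf=np.array([-np.sin(y),np.cos(y),0]);u=np.cross(yf,a)
print(s['wrist_force'],s['torque'],'tau_a',s['torque']@a,'F_a',s['wrist_force']@a,s['ee_pos'],s['time'],s['qpos'][5],'ang y',np.degrees(np.arctan2(Rm[:,1]@yf,Rm[:,1]@u)))
E
python3 f.py
```

```text
[-12.41028775  -1.26460499  15.12968543] [-0.31314655  0.86573272 -0.02327727] tau_a 0.06280018095185101 F_a 19.324909352059453 [575.89730151 222.06699062 163.02942337] 9.7 0.41743931566893644 ang y -10.622119553224493
```

>>> apply_moves --moves "0 0 0 0.03 0.005 -0.05 255;0 0 0 0.055 0.009 -0.096 255;0 0 0 0.055 0.009 -0.096 255"

```text
time: 10.07
ee_pos: [575.8, 222.1, 163.0]
orientation: [0.718, 0.646, 0.22, 0.139]
wrist_force: [-12.5, -2.6, 14.5]
finger_gap: 23.5
gripper_force: 62.4
```

```bash
python3 f.py;python3 w.py w4; python3 -c "
import cv2
i=cv2.imread('pics/w4.png')[60:260,135:385];cv2.imwrite('pics/w4c.png',cv2.resize(i,(750,600),interpolation=cv2.INTER_CUBIC))"
```

```text
[-12.47844974  -2.61287682  14.47605602] [-0.30588977  0.85967446  0.0541709 ] tau_a 0.12679251027186134 F_a 18.903702576188735 [575.82761032 222.09939872 162.97785146] 10.075 0.5038785958225338 ang y -15.573870175267066
10.125 [575.8506579  222.08829011 162.96938311] y az -8.351609826027769 z [ 0.49514258  0.08406553 -0.86473511] [ 0.29  0.19  1.97 -0.14  0.46  0.5 ] 23.215976183635668 [-12.   -2.5  14.9]
[513.31407898 279.02558853 287.71992916] [-0.45752256  0.18888573  0.86890465] tcp px [257.92206239 257.6618525 ] [[315.74834118   0.         255.62139002]
 [  0.         315.74834118 194.25963871]
 [  0.           0.           1.        ]]
```

View pics/w4c.png

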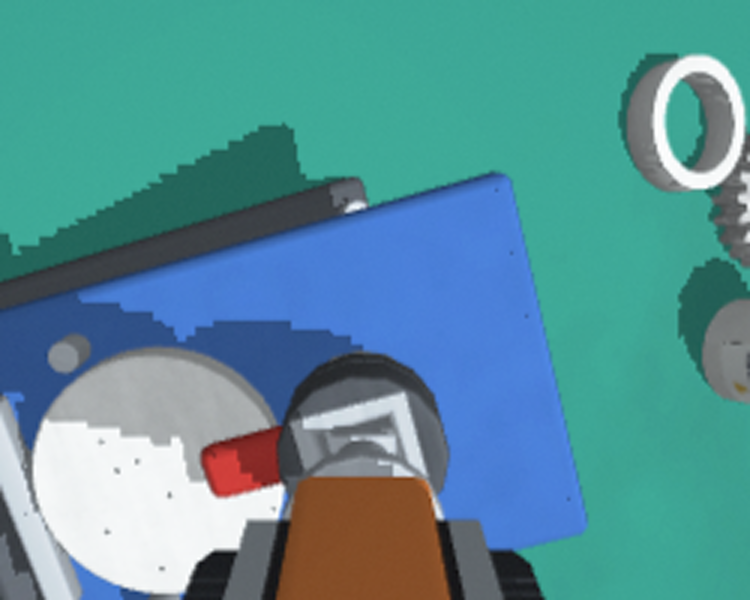

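The red finger, (203–283, 430–495) in the crop, lies over the round block and is nearly parallel to the plate's edge. I press further to be sure of the stop.

>>> apply_moves --moves "0 0 0 0.03 0.005 -0.05 255;0 0 0 0.055 0.009 -0.096 255;0 0 0 0.055 0.009 -0.096 255"

```text
time: 10.5
ee_pos: [575.9, 222.1, 163.0]
orientation: [0.745, 0.614, 0.226, 0.13]
wrist_force: [-12.3, -1.7, 15.3]
finger_gap: 23.2
gripper_force: 62.3
```

```bash
python3 f.py
```

```text
[-12.28879449  -1.67238049  15.34159194] [-0.37849442  0.86849813  0.28455261] tau_a 0.36136920952829255 F_a 19.48216569714809 [575.8652978  222.06503879 163.00716693] 10.5 0.5901954044692085 ang y -20.515217764053794
```

>>> apply_moves --moves "0 0 0 0.022 0.004 -0.038 255;0 0 0 0.033 0.006 -0.058 255;0 0 0 0.033 0.006 -0.058 255"

```text
time: 10.88
ee_pos: [575.9, 222.1, 163.0]
orientation: [0.761, 0.595, 0.229, 0.124]
wrist_force: [-12.0, -1.6, 14.3]
finger_gap: 23.5
gripper_force: 62.4
```

```bash
python3 f.py
```

```text
[-12.0059676   -1.59555796  14.25687015] [-0.51017754  0.8400339   0.55848533] tau_a 0.6658630224513734 F_a 18.397025109737346 [575.85794272 222.07770455 163.0021309 ] 10.875 0.6416803985142815 ang y -23.44719771642951
```

The torque rose to 0.67 N m against 0.12 N m of friction, so the knob is at its stop. I unwind into the play and withdraw along the axis.

>>> apply_moves --moves "0 0 0 -0.09 -0.015 0.154 255;0 0 0 -0.175 -0.03 0.308 255;0 0 0 -0.175 -0.03 0.308 255"

```text
time: 11.25
ee_pos: [576.1, 222.2, 163.2]
orientation: [0.671, 0.694, 0.21, 0.154]
wrist_force: [-11.7, -1.4, 14.3]
finger_gap: 23.4
gripper_force: 62.4
```

```bash
python3 f.py
```

```text
[-11.69123966  -1.41020927  14.34398813] [-0.21118125  0.87110441 -0.07236745] tau_a -0.03042396662327563 F_a 18.302017134405343 [576.11673086 222.17285265 163.17771235] 11.25 0.3624685590167816 ang y -7.598932426913853
```

>>> apply_moves --moves "-0.04 -0.007 0.07 0 0 0 255;-0.1 -0.017 0.175 0 0 0 255;-0.18 -0.03 0.316 0 0 0 255;-0.277 -0.046 0.487 0 0 0 255;-0.39 -0.065 0.69 0 0 0 255;-0.39 -0.065 0.69 0 0 0 255"

```text
time: 12.0
ee_pos: [545.4, 217.1, 218.2]
orientation: [0.671, 0.694, 0.211, 0.154]
wrist_force: [0.3, -0.6, -2.2]
finger_gap: 23.4
gripper_force: 59.7
```

```bash
python3 f.py; python3 w.py w5; python3 -c "
import cv2
i=cv2.imread('pics/w5.png')[60:260,135:385];cv2.imwrite('pics/w5c.png',cv2.resize(i,(750,600),interpolation=cv2.INTER_CUBIC))"
```

```text
[ 0.2634625  -0.58892525 -2.16850883] [-0.08124921  0.37194217 -0.02651544] tau_a -0.013591740813046937 F_a -1.9592293286828746 [545.35922785 217.07694281 218.19636214] 12.0 0.3456467965712884 ang y -7.64118302671949
12.05 [545.16674211 216.94972806 217.08366436] y az 0.6869037762545704 z [ 0.49496933  0.08479833 -0.86476275] [ 0.3   0.09  1.94 -0.12  0.6   0.35] 23.756453144372873 [ 0.2 -0.4 -2.4]
[474.31422547 274.40614657 338.19133363] [-0.49168919  0.18990519  0.84981043] tcp px [256.41820899 257.48844283] [[315.74834118   0.         255.62139002]
 [  0.         315.74834118 194.25963871]
 [  0.           0.           1.        ]]
```

View pics/w5c.png

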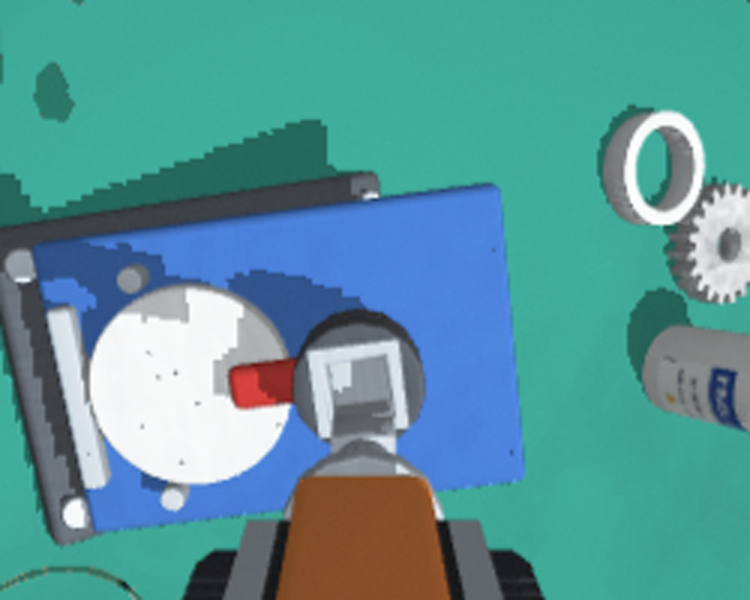

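The finger lies along the slope over the block's centre, (230–300, 360–408), and the key is still square in the grip. Next I compute the return turns.

```bash
python3 - <<'E'
from h import *
s=sense();Rm=R.from_quat(s['orientation']).as_matrix()
ax=np.cross(Rm[:,2],[0,0,-1]);an=np.arcsin(np.linalg.norm(ax));rv=ax/np.linalg.norm(ax)*an
print('untilt shares',rv/(np.pi/4));R2=R.from_rotvec(rv).as_matrix()@Rm
az=np.degrees(np.arctan2(R2[1,1],R2[0,1]));print(az,'yaw to 110:',110-az,(110-az)/45)
E
```

```text
untilt shares [-0.11311523  0.6602556   0.        ]
1.892415385789469 yaw to 110: 108.10758461421054 2.4023907692046786
```

>>> apply_moves --moves "0 0 0.36 -0.03 0.16 0 255;-0.2 0.2 0.36 -0.06 0.33 0 255;-0.5 0.45 0.36 -0.085 0.5 0 255;-0.876 0.754 0.36 -0.113 0.66 0 255;-0.876 0.754 0.36 -0.113 0.66 0 255;-0.876 0.754 0.36 -0.113 0.66 0 255"

```text
time: 12.8
ee_pos: [475.4, 276.8, 243.9]
orientation: [0.695, 0.719, -0.001, 0.0]
wrist_force: [0.2, 1.1, -1.4]
finger_gap: 23.3
gripper_force: 59.8
```

>>> apply_moves --moves "-0.2 0.2 0 0 0 0.22 255;-0.5 0.45 0 0 0 0.44 255;-0.876 0.754 0 0 0 0.66 255;-0.876 0.754 0 0 0 0.88 255;-0.876 0.754 0 0 0 1 255;-0.876 0.754 0 0 0 1 255"

```text
time: 13.55
ee_pos: [405.0, 336.7, 244.7]
orientation: [0.368, 0.93, -0.001, 0.0]
wrist_force: [0.5, -0.9, -1.6]
finger_gap: 23.1
gripper_force: 59.9
```

>>> apply_moves --moves "0 0 0 0 0 0.23 255;0 0 0 0 0 0.46 255;0 0 0 0 0 0.7 255;0 0 0 0 0 0.9 255;0 0 0 0 0 1 255"

```text
time: 14.18
ee_pos: [405.2, 336.8, 244.7]
orientation: [-0.017, 1.0, -0.001, 0.001]
wrist_force: [0.3, -0.1, -1.6]
finger_gap: 23.5
gripper_force: 59.9
```

>>> apply_moves --moves "0 0 -0.1 0 0 0.2 255;0 0 -0.2 0 0 0.4 255;0 0 -0.2 0 0 0.4 255;0 0 -0.2 0 0 0.4 255"

```text
time: 14.68
ee_pos: [405.3, 337.2, 229.0]
orientation: [-0.171, 0.985, -0.001, 0.001]
wrist_force: [0.5, 1.0, -1.4]
finger_gap: 23.5
gripper_force: 59.9
```

```bash
python3 w.py w6; python3 -c "
import cv2
i=cv2.imread('pics/w6.png')[120:280,155:355];cv2.imwrite('pics/w6c.png',cv2.resize(i,(750,600),interpolation=cv2.INTER_CUBIC))"
```

```text
14.725 [405.30883543 337.33273193 229.13392076] y az 109.73972502950603 z [ 0.00195328 -0.00106404 -0.99999753] [ 0.56  0.21  1.62 -0.    1.31 -1.35] 23.57935071402039 [ 0.3 -0.  -1.9]
[339.21413592 313.96050407 362.45644582] [-0.25874332 -0.09075716  0.96167304] tcp px [255.57973087 260.35363978] [[315.74834118   0.         255.62139002]
 [  0.         315.74834118 194.25963871]
 [  0.           0.           1.        ]]
```

>>> apply_moves --moves "0 0 -0.4 0 0 0 255;0 0 -0.8 0 0 0 255;0 0 -1 0 0 0 255;0 0 -1 0 0 0 255"

```text
time: 15.22
ee_pos: [404.4, 337.0, 147.8]
orientation: [-0.172, 0.985, -0.001, -0.001]
wrist_force: [0.4, -0.2, -1.0]
finger_gap: 23.2
gripper_force: 59.9
```

>>> apply_moves --moves "0 0 -0.08 0 0 0 255;0 0 -0.16 0 0 0 255;0 0 -0.24 0 0 0 255;0 0 -0.32 0 0 0 255;0 0 -0.32 0 0 0 255"

```text
time: 15.85
ee_pos: [404.6, 337.2, 122.5]
orientation: [-0.173, 0.985, -0.001, -0.0]
wrist_force: [0.9, 0.8, -2.1]
finger_gap: 23.6
gripper_force: 59.9
```

>>> apply_moves --moves "0 0 -0.1 0 0 0 255;0 0 -0.2 0 0 0 255;0 0 -0.3 0 0 0 255;0 0 -0.38 0 0 0 255;0 0 -0.38 0 0 0 255"

```text
time: 16.48
ee_pos: [404.6, 337.2, 92.0]
orientation: [-0.173, 0.985, -0.001, -0.0]
wrist_force: [-0.0, 0.6, -1.9]
finger_gap: 23.7
gripper_force: 59.9
```

>>> apply_moves --moves "0 0 -0.02 0 0 0 255;0 0 -0.04 0 0 0 255;0 0 -0.04 0 0 0 255"

```text
time: 16.85
ee_pos: [405.0, 337.5, 89.6]
orientation: [-0.173, 0.985, -0.001, 0.0]
wrist_force: [0.2, -0.1, -0.9]
finger_gap: 23.6
gripper_force: 59.9
```

>>> apply_moves --moves "0 0 -0.015 0 0 0 255;0 0 -0.03 0 0 0 255;0 0 -0.03 0 0 0 255"

```text
time: 17.23
ee_pos: [405.1, 337.5, 88.0]
orientation: [-0.173, 0.985, -0.001, 0.001]
wrist_force: [-1.0, -0.2, 4.7]
finger_gap: 23.0
gripper_force: 60.8
```

Contact at z 88, the height of the original grasp, so the collar is down. I release and back straight up.

>>> apply_moves --moves "0 0 0 0 0 0 0;0 0 0 0 0 0 0;0 0 0 0 0 0 0;0 0 0 0 0 0 0;0 0 0 0 0 0 0;0 0 0 0 0 0 0;0 0 0.15 0 0 0 0;0 0 0.4 0 0 0 0;0 0 0.8 0 0 0 0;0 0 1 0 0 0 0"

```text
time: 18.48
ee_pos: [405.9, 338.0, 169.8]
orientation: [-0.173, 0.985, -0.0, 0.002]
wrist_force: [-0.5, 0.2, -0.4]
finger_gap: 85.2
gripper_force: 0.0
```

>>> apply_moves --moves "0 0 0.5 0 0 0 0;0 0 0.9 0 0 0 0;0 0 0.9 0 0 0 0;0 0 0.9 0 0 0 0"

```text
time: 18.98
ee_pos: [404.5, 337.2, 238.9]
orientation: [-0.173, 0.985, -0.001, 0.0]
wrist_force: [-0.4, -0.4, 0.0]
finger_gap: 85.3
gripper_force: 0.0
```

```bash
python3 w.py w7; python3 -c "
from h import *
s=cap('scene');t=cap('top');w=cv2.imread('pics/w7.png')
a=cv2.resize(t['color'][135:255,95:255],(400,300))[:,:,::-1];b=cv2.resize(s['color'][120:220,140:260],(400,300))[:,:,::-1]
w=cv2.resize(w[100:250,160:360],(400,300))
cv2.imwrite('pics/fin.png',np.vstack([np.hstack([a,b]),np.hstack([w,w*0])]))"
```

```text
19.025 [404.23705918 336.99847721 238.27776333] y az 109.8902442185061 z [-5.74000724e-04 -2.46494165e-03 -9.99996797e-01] [ 0.56  0.2   1.61 -0.    1.33 -1.35] 85.62803117890955 [-0.7 -0.3 -0.6]
[338.67332383 313.74898365 372.44631652] [-0.25729214 -0.0910588   0.96203381] tcp px [255.26137972 258.88416777] [[315.74834118   0.         255.62139002]
 [  0.         315.74834118 194.25963871]
 [  0.           0.           1.        ]]
```

View pics/fin.png

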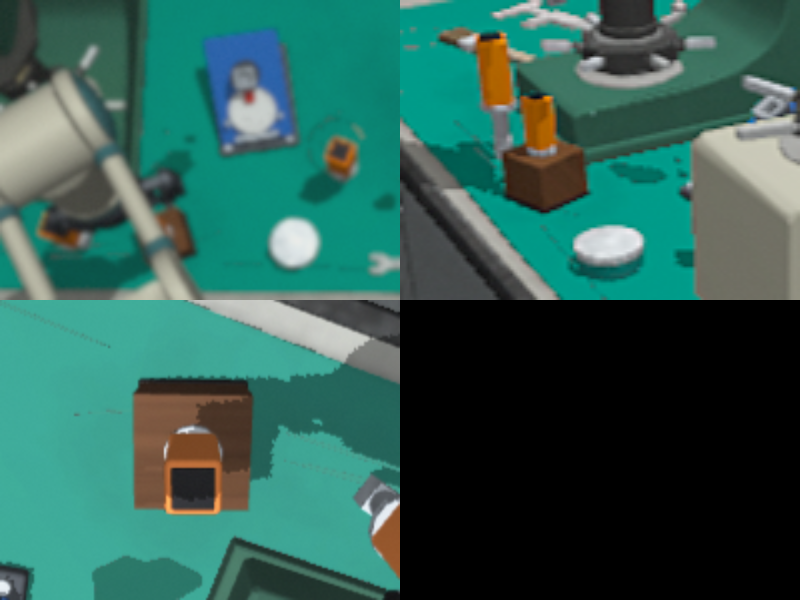

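The key stands upright in its stand with the collar on the wood, at (193,470) in the wrist crop. The red finger points down over the block, at (248,97) in the top crop, and the gripper is clear.

```bash
python3 -c "
from station import *
print(finish_job())"
```

```text
the job is handed in; nothing more can be done
None
```

The knob is turned to its stop with the red finger over the test block, the key is back in its stand with its collar down, and the job was handed in at about 19 s of the 51 s allowed; no verdict came back.

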